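# Set the toy kitchen timer and start it

## Robot

A 6-joint arm with a two-finger parallel gripper is mounted at the origin on the work surface. World frame = base frame: x ahead of the robot, y to its left, z up, the work surface at z = 0. Lengths are in m, angles in degrees, forces in N, time in s.
With the tool pointing down it reaches from about 0.35 to 0.875 m from the base axis. Payload 4.2 kg.
Tool frame: the origin (TCP) lies midway between the tips of the shut fingers; the grasp point (between the pads) lies 19 mm behind it (r.pinch_z is the distance from the TCP to the grasp point, in m); z points along the fingers, y is the line along which they close (so a half turn about z gives the same grasp; the last joint's range is limited). The gripper opens to 87 mm and grips with 3 to 60 N. Pads are 19 mm wide; open, the fingers measure 117 mm over their backs; the gripper's body (75 mm by 190 mm) begins 51 mm behind the grasp point.
Start: joints at [-48.381, 22.042, 0.453, 0, -68.411, -14.817], TCP at [0.282, -0.558, 0.223] pointing down, gripper open.
Joint ranges: [-179.83, 179.83], [-69.29, 118.12], [-61.27, 80.66], [-181.25, 117.63], [-171.15, -9.14], [-177.46, 177.46]. Speed limits (degrees/s): [159.86, 159.86, 180, 180, 180, 180].

## Interface

Orientations are given as a 3x3 rotation matrix whose columns are the frame's x, y, z axes.
In Python, from station import r, imaging, models gives the robot as it stands. The module is installed in compiled form; this text tells all that it offers.
- The arm moves only by the tool apply_moves, never from a script. Its argument "moves" is a list of rows, each a list of 2 entries, a list of its own where there are three numbers: the shift along the tool's x, y, z in m, then the turn about the tool's z in degrees. A call has 1 to 5 rows; each row shifts and turns the commanded pose from where the row before left it, along the tool's axes as they then stand; what a row does not reach is not made up. A row lasts 1/12 s, in which the tool goes at most 41.7 mm and 7.16 degrees, less where a joint would pass 70% of its speed; a pose out of reach is approached as far as the arm can. A call is refused whole if a number of a shift passes 0.0417 or a number of a turn 7.16, either way. A call with a gripper value outside its range is refused whole. "hand" is the finger opening in m, from 0 to 0.087, set as the call begins (left out, the last holds). The fingers move at their own pace and stop on an object; the grip force is fixed at half the most. Time passes only in rows, so rows that do not move let the fingers close. It gives the time, the measured TCP pose, the force, the opening and the grip force at its end, in the units of the state.
- r.sense(): the state, without advancing time (a new reading comes with each control period).
- imaging.capture(name): name is "side" or "top"; returns a dict with "frame" (480x640x3 uint8, blue, green, red), "intrinsics" (3x3 intrinsics, pixels), "dist" ([k1, k2, p1, p2, k3] as OpenCV has them; the pictures are not rectified), "eye" and "orientation" of the camera in the world. Camera axes: x right, y down, z forward; pixel columns grow to the right and rows downward; lengths in m; the calibration is good to about 2 mm. A picture is of the moment at which its call begins. There is no depth.
- r.finish_job(): hands the job in; it is judged then, once.
Trained networks look in a picture, given as the dict that the camera call returned (one of the last four; its "shot" number tells which), for a name from the list of things; names that differ only in an ending like _2 or _b are one class to them, and where a whole thing is asked for, a point or a joint stands for the part that bears it (a point fixed in the world has none). Each returns a list of dicts, best first, with "confidence" (0 to 1); they miss things now and then, are a little off and sometimes report something else, mostly with a low value. They report only what shows in the picture. A call takes as long as a camera call.
- models.cut_out(picture, target): "region" (480x640 bool, what is visible of it) and "extent" ([left, top, width, height] as shares, 0 to 1, of the picture: columns of its width, rows of its height, round what is visible of it).
- models.place_of(picture, target): "at" ([column, row] as shares, 0 to 1, of the picture: columns of its width, rows of its height: a listed point, or the origin of a listed thing).
The state is a dict: "time_s": time; "joints": joint angles; "joint_velocities": joint speeds; "effort": joint torques, N m; "tcp_pos": TCP position; "ee_rot": TCP orientation; "wrist_force": force on the tool from outside, world axes, zero at the start; "moment": the same for the moment, N m; "gripper_width": opening from 0.0 (shut) to 1.0 (fully open); "gripper_force": force on a finger pad.
Only numpy, scipy, OpenCV 4.12 (cv2) and the standard library are available. Lean on these libraries where they do the work, as an engineer would, in place of code of your own. Each camera call takes 0.05 s, during which the arm holds its last target. There are 200 camera calls.

## Task

Set the wooden toy kitchen timer: with a fingertip, flick the lobed thumbwheel round clockwise (seen from above) click by click until the lobe with the steel stud rests in its click at the pointer, without going past it. Then press the round start button fully down with a fingertip and let it come back up. The timer stands loose, so be gentle: do not lift it, tip it or shove it along the table, and leave the other toys where they are.

Things in the scene. Friction and masses are not known exactly. Their poses are not given: they have to be found in the camera images.
- timer: Toy timer's base: pale wooden block 170 x 260 x 30 mm (own x, y, z), loose on the table, about 1 kg with its parts. Origin: centre of its underside; own z up. Wheel axis at own (0, 45 mm), start button at own (0, -88 mm); the pointer lies on its top at the +x edge beside the wheel. Its -x side faces the robot.
- wheel (a joint): Wheel angle, rad; grows clockwise seen from above; 0 = stud at the pointer. Sprung clicks every 60 deg (1.047 rad). Starts 2, 3 or 4 clicks short (about -2.09, -3.14 or -4.19), rarely balanced midway between two of these. Pushed a little past half a click it snaps on into the next notch by itself; let go sooner it falls back. No stops: it can pass 0. Takes about 2 N at the rim.
- wheel_center (a point): On the wheel's vertical axis, level with its upper face, 54 mm above the table. The wheel lies flat: wooden disc, radius 46 mm, with 6 equal round-ended lobes 16 mm wide reaching to radius 64 mm; all 18 mm thick (36 to 54 mm above the table, 6 mm clear of the base). In a click the lobes point along the timer's +x and every 60 deg from it; the 40 mm gaps lie midway between.
- stud (a point): Top centre of the upright steel stud, 15 mm in diameter and 10 mm high, on one lobe's upper face, 54 mm from the wheel's axis and 64 mm above the table. It turns with the wheel.
- pointer_tip (a point): Tip of the pointer: a dark steel arrow 18 mm long, 17 mm wide and 4 mm high on the base's top, its tip 66 mm from the wheel's axis along the timer's own +x, pointing at the wheel.
- start_button (a joint): The start button's travel, m: 0 up, 0.006 fully down, sprung (1.5 N to begin, 5 N fully down); it comes back by itself.
- start_button_top (a point): Top centre of the start button: an upright pale wooden cylinder 34 mm in diameter, its top 48 mm above the table when up, in a 48 mm collar whose top is 36 mm above the table.
- pot: Bystander: steel toy pot, 84 mm in diameter, 55 mm high, to the timer's own +y side. Origin: centre of its underside.
- cup: Bystander: white toy mug, 56 mm in diameter, 50 mm high, to the timer's own -y side. Origin: centre of its underside.
- shaker: Bystander: turned wooden shaker, 34 mm in diameter, 64 mm high, beyond the timer. Origin: centre of its underside.
- whisk: Bystander: flat green silicone whisk, 172 mm long, 40 mm wide, 14 mm high, lying beyond the timer. Origin: underside, where handle and loops meet; own x points along the loops.

How it is judged:
By the outcome, as a careful person would: the job done as asked, in the order asked, and still so for the second after the job is handed in, with the robot touching nothing.
It also fails if it takes over 51 s, if anything falls off the work surface, if the arm or the gripper's body presses on something with over 40 N, if the wrist force passes 120 N, or if a joint passes its speed limit or range.

## Working session

There is one attempt and no reset: what is moved stays moved. The work goes in short steps, Python scripts to look and compute and a tool call to move; the robot and the scene stay as the last step left them, time stands still between calls to the robot, and variables do not carry over. Pictures are saved under pics/ and viewed, at most 10 in all, crops included, and the job is handed in when it is done.

Besides the shell and the picture viewer there is one more tool, called by a JSON object that holds its "method" and its "body", one argument or row to a line. apply_moves: Moves the arm, as the interface text tells. Its arguments: {"type":"object","properties":{"moves":{"type":"array"},"hand":{"type":"number"}},"required":["moves"]}

```bash
mkdir -p pics
cat > h.py <<'E'
import numpy as np, cv2
from station import r, imaging, models
def ray(p,at):
    uv=np.array([[at[0]*640,at[1]*480]],np.float64).reshape(1,1,2)
    u=cv2.undistortPoints(uv,np.array(p["intrinsics"],float),np.array(p["dist"],float)).ravel()
    return np.array(p["orientation"])@np.array([u[0],u[1],1.])
def onz(p,at,z):
    d=ray(p,at); e=np.array(p["eye"]); return e+d*(z-e[2])/d[2]
def proj(p,X):
    R=np.array(p["orientation"]); 
    t=-R.T@np.array(p["eye"])
    return cv2.projectPoints(np.array(X,float).reshape(-1,3),cv2.Rodrigues(R.T)[0],t,np.array(p["intrinsics"],float),np.array(p["dist"],float))[0].reshape(-1,2)
Z=dict(wheel_center=.054,stud=.064,pointer_tip=.034,start_button_top=.048,timer=0,pot=0,cup=0,shaker=0,whisk=0)
E
cat > look.py <<'E'
from h import *
import sys
np.set_printoptions(precision=4,suppress=True)
for n in ("top","side"):
    p=imaging.capture(n); cv2.imwrite(f"pics/{sys.argv[1]}_{n}.png",p["frame"]); print(n,np.array(p["eye"]))
    for k in sys.argv[2:] or Z:
        o=models.place_of(p,k)
        for q in o[:2]: print(k,round(q["confidence"],2),np.array(q["at"])*[640,480],onz(p,q["at"],Z[k])[:2])
s=r.sense(); print(s["time_s"],s["tcp_pos"],s["ee_rot"],s["wrist_force"],s["gripper_width"])
E
python3 look.py a
```

```text
top [0.5191 0.0545 1.0063]
wheel_center 0.81 [251.072 269.376] [0.5772 0.1586]
wheel_center 0.34 [319.872 212.688] [0.6918 0.0168]
stud 0.63 [268.8   283.296] [0.5481 0.1221]
pointer_tip 0.33 [273.024 274.896] [0.5663 0.1154]
pointer_tip 0.2 [378.112 282.096] [ 0.5475 -0.1024]
start_button_top 0.8 [315.2   274.704] [0.5646 0.0286]
timer 0.92 [274.88  270.288] [0.5777 0.1135]
timer 0.62 [254.784 198.816] [0.7343 0.1562]
pot 0.56 [176.576 255.12 ] [0.6134 0.3253]
cup 0.71 [376.576 283.392] [ 0.5458 -0.1045]
shaker 0.61 [321.92  210.096] [0.7073 0.0101]
whisk 0.81 [255.424 197.088] [0.7381 0.1548]
whisk 0.31 [275.008 274.32 ] [0.5691 0.1133]
side [0.2699 0.8945 0.7959]
wheel_center 0.56 [317.696 285.216] [0.5761 0.1649]
stud 0.75 [339.584 266.688] [0.5545 0.1133]
pointer_tip 0.72 [285.696 277.68 ] [0.647 0.15 ]
pointer_tip 0.21 [379.904 230.496] [ 0.5313 -0.0561]
start_button_top 0.65 [351.488 245.088] [0.5628 0.0277]
start_button_top 0.29 [319.168 281.616] [0.5798 0.1491]
timer 0.74 [326.016 288.624] [0.5801 0.1142]
timer 0.71 [293.184 242.496] [0.6961 0.0126]
pot 0.78 [262.272 366.   ] [0.6061 0.3288]
pot 0.47 [292.928 243.312] [0.6955 0.0153]
cup 0.88 [378.624 229.104] [ 0.547 -0.102]
shaker 0.81 [292.992 239.28 ] [0.701  0.0031]
whisk 0.7 [247.104 280.896] [0.7282 0.1547]
1.0 [ 0.2818 -0.5578  0.2226] [[-0.8926 -0.4509 -0.    ]
 [-0.4509  0.8926 -0.    ]
 [ 0.      0.     -1.    ]] [-0.1985 -0.4759 -0.1367] 1.0009477493436278
```

```bash
python3 -c "
import cv2
a=cv2.imread('pics/a_top.png')[180:340,140:420]
b=cv2.imread('pics/a_side.png')[200:400,220:420]
a=cv2.resize(a,(800,457),interpolation=cv2.INTER_CUBIC)
cv2.imwrite('pics/a1.png',a);cv2.imwrite('pics/a2.png',cv2.resize(b,(600,600),interpolation=cv2.INTER_CUBIC))"
```

```text
(no output)
```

View pics/a1.png

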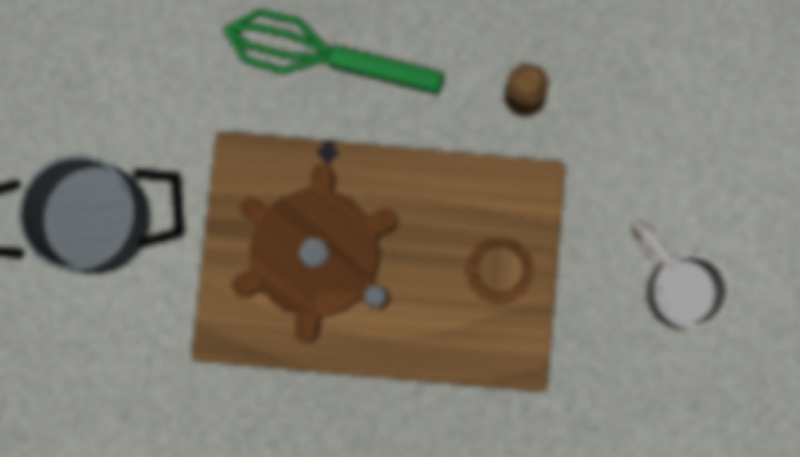

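View pics/a2.png

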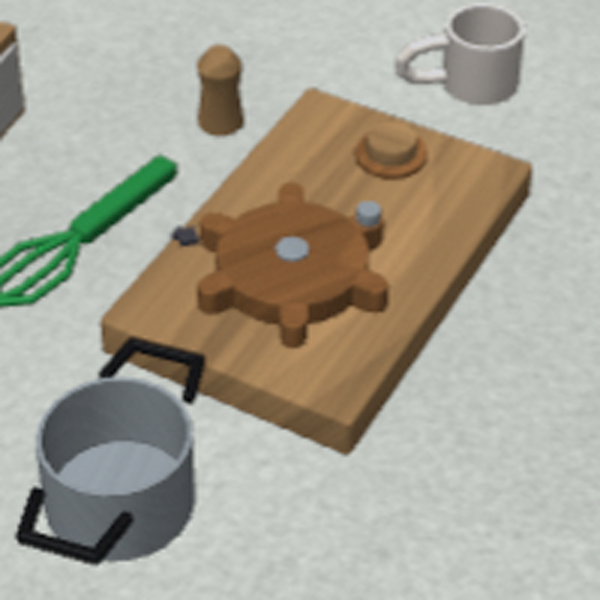

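The top view shows the stud lobe at about (271,284), the wheel at (250,268) and the pointer at (255,236). The stud is 120° clockwise of the pointer, so the wheel sits in a click 4 clicks short. Next I fit the timer's pose.

```bash
cat > fit.py <<'E'
from h import *
from scipy.optimize import least_squares
np.set_printoptions(precision=4,suppress=True)
own=dict(wheel_center=(0,.045,.054),stud=(-.027,.045-.04677,.064),pointer_tip=(.066,.045,.034),start_button_top=(0,-.088,.048),timer=(0,0,0))
T={"top":dict(wheel_center=(251.07,269.38),stud=(268.8,283.3),start_button_top=(315.2,274.7),timer=(274.9,270.3),pointer_tip=(254.8,236.7)),
"side":dict(wheel_center=(317.7,285.2),stud=(339.6,266.7),pointer_tip=(285.7,277.7),start_button_top=(351.5,245.1),timer=(326,288.6))}
P={n:imaging.capture(n) for n in T}
def w(q,X):
    c,s=np.cos(q[2]),np.sin(q[2]); return np.array([[q[0]+c*x-s*y,q[1]+s*x+c*y,z] for x,y,z in X])
def f(q): return np.concatenate([(proj(P[n],w(q,[own[k] for k in T[n]]))-np.array(list(T[n].values()))).ravel() for n in T])
o=least_squares(f,[.57,.11,-.09],loss="soft_l1"); q=o.x
print(q[:2],np.degrees(q[2])); print(f(q).reshape(-1,2))
W=w(q,[own["wheel_center"],own["start_button_top"]]); print(W)
psi=np.radians(150)+q[2]; print("start",W[0,:2]+.066*np.array([np.cos(psi),np.sin(psi)]),"yaw x",np.degrees(psi)-90)
E
python3 fit.py
```

```text
[0.5755 0.1152] -7.044718377176982
[[-0.6299 -1.882 ]
 [ 2.7014 -0.1997]
 [ 0.356  -0.0477]
 [-0.7923  1.0517]
 [ 0.5204 -0.0231]
 [-1.4318 -2.4901]
 [ 2.4153  1.9963]
 [-0.1555  0.6308]
 [-0.9581 -0.2193]
 [ 2.0427  1.0173]]
[[0.581  0.1598 0.054 ]
 [0.5647 0.0278 0.048 ]]
start [0.5283 0.1996] yaw x 52.95528162282301
```

```bash
python3 - <<'E'
s=open('fit.py').read()
s=s.replace("timer=(0,0,0))","tl=(.085,.13,.03),tr=(.085,-.13,.03),br=(-.085,-.13,.03),bl=(-.085,.13,.03))")
s=s.replace("timer=(274.9,270.3)","tl=(215.95,226.2),tr=(337.8,236.4),br=(331.5,316.2),bl=(207.6,305.7)").replace(",timer=(326,288.6)",",bl=(336.5,344),br=(396.7,256),tr=(323.3,229.7),tl=(254.5,308)")
s=s.replace("(251.07,269.38)","(249.9,268.2)").replace("(268.8,283.3)","(271.3,283.6)")
open('fit2.py','w').write(s)
E
python3 fit2.py
```

```text
[0.5742 0.1162] -6.041982043718803
[[ 0.0069  0.2944]
 [-0.0557  0.1292]
 [-0.049  -0.1908]
 [-0.7366 -0.9353]
 [ 0.5443 -0.0118]
 [ 0.0921  1.5328]
 [-1.4703  0.726 ]
 [-0.5489  0.8838]
 [-0.6427 -1.8077]
 [ 2.9485  2.3527]
 [ 0.2398  1.6508]
 [-1.2532 -0.0142]
 [ 0.0868 -2.7726]
 [ 1.3307 -2.1199]
 [-0.946  -1.9232]
 [-2.6755 -2.2759]]
[[0.579  0.1609 0.054 ]
 [0.565  0.0287 0.048 ]]
start [0.5256 0.1998] yaw x 53.958017956281225
```

{"method": "apply_moves", "body": {
  "hand": 0,
  "moves": [
    [[-0.028,0.0283,0],0],
    [[-0.028,0.0283,0],0],
    [[-0.028,0.0283,0],0],
    [[-0.028,0.0283,0],0],
    [[-0.028,0.0283,0],0]
  ]
}}

```text
time_s: 1.62
tcp_pos: [0.3431, -0.3668, 0.2226]
ee_rot: [[-0.893, -0.45, 0.0], [-0.45, 0.893, -0.0], [-0.0, -0.0, -1.0]]
wrist_force: [0.6, -0.2, 0.9]
gripper_width: 0.706
gripper_force: 0.0
```

{"method": "apply_moves", "body": {
  "moves": [
    [[-0.028,0.0283,0],0],
    [[-0.028,0.0283,0],0],
    [[-0.028,0.0283,0],0],
    [[-0.028,0.0283,0],0],
    [[-0.028,0.0283,0],0]
  ]
}}

```text
time_s: 2.03
tcp_pos: [0.4043, -0.1771, 0.223]
ee_rot: [[-0.893, -0.451, 0.001], [-0.451, 0.893, -0.0], [-0.001, -0.001, -1.0]]
wrist_force: [2.1, -0.2, 0.4]
gripper_width: 0.324
gripper_force: 0.0
```

{"method": "apply_moves", "body": {
  "moves": [
    [[-0.028,0.0283,0],0],
    [[-0.028,0.0283,0],0],
    [[-0.028,0.0283,0],0],
    [[-0.028,0.0283,0],0],
    [[-0.028,0.0283,0],0]
  ]
}}

```text
time_s: 2.45
tcp_pos: [0.4655, 0.0125, 0.2231]
ee_rot: [[-0.892, -0.451, 0.001], [-0.451, 0.892, 0.0], [-0.001, -0.0, -1.0]]
wrist_force: [0.7, -0.9, -0.1]
gripper_width: 0.022
gripper_force: 0.0
```

{"method": "apply_moves", "body": {
  "moves": [
    [[-0.028,0.0283,0],0],
    [[-0.028,0.0283,0],0],
    [[-0.028,0.0283,0],0],
    [[-0.028,0.0283,0],0],
    [[-0.028,0.0283,0],0]
  ]
}}

```text
time_s: 2.87
tcp_pos: [0.5267, 0.2019, 0.2228]
ee_rot: [[-0.892, -0.451, 0.0], [-0.451, 0.892, 0.0], [-0.001, -0.0, -1.0]]
wrist_force: [1.1, -1.0, 0.8]
gripper_width: 0.005
gripper_force: 0.0
```

{"method": "apply_moves", "body": {
  "moves": [
    [[0,0,0.0035],-7.14],
    [[0,0,0.0035],-7.14],
    [[0,0,0.0035],-7.14],
    [[0,0,0.0035],-7.14],
    [[0,0,0.0035],-7.14]
  ]
}}

```text
time_s: 3.28
tcp_pos: [0.5265, 0.2001, 0.2048]
ee_rot: [[-0.456, -0.89, 0.0], [-0.89, 0.456, -0.0], [0.0, -0.0, -1.0]]
wrist_force: [-0.8, -0.5, 0.1]
gripper_width: 0.006
gripper_force: 0.0
```

{"method": "apply_moves", "body": {
  "moves": [
    [[0,0,0.0035],-7.14],
    [[0,0,0.0035],-7.14],
    [[0,0,0.0035],-7.14],
    [[0,0,0.0035],-7.14],
    [[0,0,0.0035],-7.14]
  ]
}}

```text
time_s: 3.7
tcp_pos: [0.5265, 0.1999, 0.1875]
ee_rot: [[0.149, -0.989, 0.0], [-0.989, -0.149, 0.0], [-0.0, -0.0, -1.0]]
wrist_force: [-0.1, 0.3, -0.5]
gripper_width: 0.004
gripper_force: 0.0
```

{"method": "apply_moves", "body": {
  "moves": [
    [[0,0,0.0035],-7.14],
    [[0,0,0.0035],-7.14],
    [[0,0,0.0035],-7.14],
    [[0,0,0.0035],-7.14],
    [[0,0,0.0035],-7.14]
  ]
}}

```text
time_s: 4.12
tcp_pos: [0.5265, 0.1999, 0.17]
ee_rot: [[0.698, -0.716, 0.0], [-0.716, -0.698, 0.0], [0.0, -0.0, -1.0]]
wrist_force: [-0.8, -0.4, 0.1]
gripper_width: 0.007
gripper_force: 0.0
```

{"method": "apply_moves", "body": {
  "moves": [
    [[0,0,0.0035],-7.14],
    [[0,0,0.0035],-7.14],
    [[0,0,0.0035],-7.14],
    [[0,0,0.0035],-7.14],
    [[0,0,0.0035],-7.14]
  ]
}}

```text
time_s: 4.53
tcp_pos: [0.5265, 0.1999, 0.1525]
ee_rot: [[0.985, -0.174, 0.0], [-0.174, -0.985, 0.0], [0.0, -0.0, -1.0]]
wrist_force: [0.4, -0.2, -0.5]
gripper_width: 0.005
gripper_force: 0.0
```

{"method": "apply_moves", "body": {
  "moves": [
    [[0,0,0.0035],-7.14],
    [[0,0,0.0035],-7.14],
    [[0,0,0.0035],-7.14],
    [[0,0,0.0035],-7.14],
    [[0,0,0.0035],-7.14]
  ]
}}

```text
time_s: 4.95
tcp_pos: [0.5265, 0.1999, 0.135]
ee_rot: [[0.901, 0.433, 0.0], [0.433, -0.901, 0.0], [0.0, 0.0, -1.0]]
wrist_force: [-0.8, 0.4, 0.4]
gripper_width: 0.003
gripper_force: 0.0
```

{"method": "apply_moves", "body": {
  "moves": [
    [[0,0,0.0035],-7.14],
    [[0,0,0.0035],-7.14],
    [[0,0,0.0035],-7.14],
    [[0,0,0.0035],-7.14],
    [[0,0,0],0]
  ]
}}

```text
time_s: 5.37
tcp_pos: [0.5261, 0.1997, 0.1204]
ee_rot: [[0.588, 0.809, -0.001], [0.809, -0.588, -0.001], [-0.001, -0.001, -1.0]]
wrist_force: [-0.1, -0.1, 0.1]
gripper_width: 0.006
gripper_force: 0.0
```

```bash
cat > st.py <<'E'
from h import *
np.set_printoptions(precision=4,suppress=True)
s=r.sense(); R=np.array(s["ee_rot"]); p=np.array(s["tcp_pos"]); yaw=np.degrees(np.arctan2(R[1,0],R[0,0]))
print(s["time_s"],p,"yaw",yaw,"joints",np.array(s["joints"]),"F",np.array(s["wrist_force"]),s["gripper_width"])
W=np.array([.579,.1605]); d=p[:2]-W; a=np.degrees(np.arctan2(d[1],d[0]))
print("radius",np.hypot(*d),"own angle",a+6)
for n,t in (("gap start",W+.066*np.array([np.cos(np.radians(144)),np.sin(np.radians(144))])),("button",np.array([.565,.0287]))):
    print(n,"tool-frame shift",R.T@np.append(t-p[:2],0))
E
python3 st.py
```

```text
5.3667 [0.5261 0.1997 0.1204] yaw 53.97391548091146 joints [ 37.2783  21.5214 -16.3983  -0.0141 -52.1593 106.7043] F [-0.1102 -0.0716  0.0902] 0.0059770843947525645
radius 0.06586190466072896 own angle 149.49343947349172
gap start tool-frame shift [-0.0006 -0.0001  0.    ]
button tool-frame shift [-0.1154  0.1321  0.0001]
```

{"method": "apply_moves", "body": {
  "moves": [
    [[-0.0006,0,0.02],0],
    [[0,0,0.02],0],
    [[0,0,0.02],0],
    [[0,0,0.012],0],
    [[0,0,0.006],0]
  ]
}}

```text
time_s: 5.78
tcp_pos: [0.5253, 0.1988, 0.0414]
ee_rot: [[0.592, 0.806, -0.002], [0.806, -0.592, -0.002], [-0.003, -0.001, -1.0]]
wrist_force: [0.4, -0.6, 0.5]
gripper_width: 0.004
gripper_force: 0.0
```

```bash
python3 st.py
python3 - <<'E'
from h import *
p=imaging.capture("side"); b=p["frame"][200:400,220:420]; cv2.imwrite("pics/b2.png",cv2.resize(b,(600,600),interpolation=cv2.INTER_CUBIC))
E
```

```text
5.7833 [0.5253 0.1988 0.0414] yaw 53.67598149898874 joints [ 37.2569  27.2603 -21.0278  -0.0155 -41.8828 106.4306] F [ 0.4215 -0.5648  0.4534] 0.003608988841562029
radius 0.06599186003740272 own angle 150.4907102213961
gap start tool-frame shift [ 0.0006 -0.     -0.    ]
button tool-frame shift [-0.1135  0.1328  0.0002]
```

View pics/b2.png

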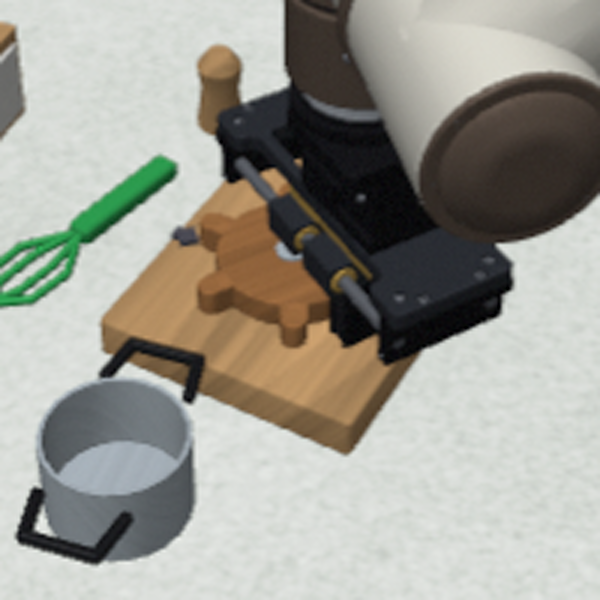

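The fingertips are in the gap at about (350,330) with no contact force. Now the first click.

{"method": "apply_moves", "body": {
  "moves": [
    [[0.0046,0.00016,0],4],
    [[0.0046,0.00016,0],4],
    [[0.0046,0.00016,0],4],
    [[0.0046,0.00016,0],4],
    [[0.0046,0.00016,0],4]
  ]
}}

```text
time_s: 6.25
tcp_pos: [0.5424, 0.2153, 0.044]
ee_rot: [[0.833, 0.553, -0.001], [0.553, -0.833, -0.0], [-0.001, -0.0, -1.0]]
wrist_force: [-2.3, -1.0, 0.4]
gripper_width: 0.004
gripper_force: 1.0
```

{"method": "apply_moves", "body": {
  "moves": [
    [[0.0046,0.00016,0],4],
    [[0.0046,0.00016,0],4],
    [[0.0046,0.00016,0],4],
    [[0.0046,0.00016,0],4],
    [[0.0046,0.00016,0],4]
  ]
}}

```text
time_s: 6.67
tcp_pos: [0.564, 0.225, 0.0442]
ee_rot: [[0.972, 0.235, 0.001], [0.235, -0.972, 0.001], [0.001, -0.0, -1.0]]
wrist_force: [0.1, -0.1, 0.3]
gripper_width: 0.003
gripper_force: 0.3
```

{"method": "apply_moves", "body": {
  "moves": [
    [[0.0046,0.00016,0],4],
    [[0.0046,0.00016,0],4],
    [[0.0046,0.00016,0],4],
    [[0.0046,0.00016,0],4],
    [[0.0046,0.00016,0],4]
  ]
}}

```text
time_s: 7.08
tcp_pos: [0.5874, 0.2266, 0.0444]
ee_rot: [[0.994, -0.112, 0.002], [-0.112, -0.994, 0.001], [0.002, -0.001, -1.0]]
wrist_force: [-1.1, -0.2, 0.1]
gripper_width: 0.008
gripper_force: 0.0
```

```bash
python3 st.py
python3 - <<'E'
from h import *
p=imaging.capture("side"); b=p["frame"][200:400,220:420]; cv2.imwrite("pics/c2.png",cv2.resize(b,(600,600),interpolation=cv2.INTER_CUBIC))
E
```

```text
7.0833 [0.5874 0.2266 0.0444] yaw -6.4232235790758265 joints [ 35.808   32.1144 -10.9999   0.0232 -46.7625  47.753 ] F [-1.0716 -0.1635  0.126 ] 0.007857744679658692
radius 0.06662189261982218 own angle 88.78151287069903
gap start tool-frame shift [-0.0583  0.034  -0.0001]
button tool-frame shift [-0.0001  0.1992 -0.0002]
```

View pics/c2.png

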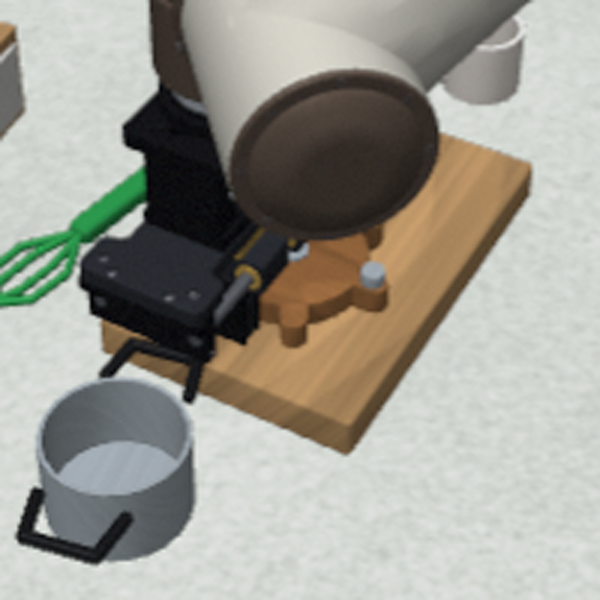

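{"method": "apply_moves", "body": {
  "moves": [
    [[0.0046,0.00016,0],4],
    [[0.0046,0.00016,0],4],
    [[0.0046,0.00016,0],4],
    [[0.0046,0.00016,0],4],
    [[0.0046,0.00016,0],4]
  ]
}}

```text
time_s: 7.55
tcp_pos: [0.6086, 0.2203, 0.0441]
ee_rot: [[0.896, -0.444, 0.001], [-0.444, -0.896, 0.001], [0.0, -0.001, -1.0]]
wrist_force: [-1.1, -0.1, 0.7]
gripper_width: 0.006
gripper_force: 0.9
```

{"method": "apply_moves", "body": {
  "moves": [
    [[0.0046,0.00016,0],4],
    [[0.0046,0.00016,0],4],
    [[0.0046,0.00016,0],4],
    [[0.0046,0.00016,0],4],
    [[0.0046,0.00016,0],4]
  ]
}}

```text
time_s: 7.97
tcp_pos: [0.6273, 0.2066, 0.0441]
ee_rot: [[0.691, -0.723, 0.001], [-0.723, -0.691, 0.001], [0.0, -0.001, -1.0]]
wrist_force: [-1.9, -0.4, 0.8]
gripper_width: 0.008
gripper_force: 0.3
```

{"method": "apply_moves", "body": {
  "moves": [
    [[0.0046,0.00016,0],4],
    [[0.0046,0.00016,0],4],
    [[0.0046,0.00016,0],4],
    [[0.0046,0.00016,0],4],
    [[0.0046,0.00016,0],4]
  ]
}}

```text
time_s: 8.38
tcp_pos: [0.6403, 0.1873, 0.0441]
ee_rot: [[0.402, -0.916, 0.001], [-0.916, -0.402, 0.001], [0.0, -0.002, -1.0]]
wrist_force: [-0.8, 0.3, -0.3]
gripper_width: 0.007
gripper_force: 0.0
```

```bash
python3 st.py
```

```text
8.3833 [0.6403 0.1873 0.0441] yaw -66.3248925573282 joints [ 30.172   35.1092  -5.0767   0.0153 -49.7229  -6.5068] F [-0.779   0.2615 -0.315 ] 0.007100834524736804
radius 0.06685733144729208 own angle 29.63290542963149
gap start tool-frame shift [-0.057   0.1002 -0.0002]
button tool-frame shift [ 0.115   0.1326 -0.0002]
```

Third click, then a check.

{"method": "apply_moves", "body": {
  "moves": [
    [[0.0046,0.00016,0],4],
    [[0.0046,0.00016,0],4],
    [[0.0046,0.00016,0],4],
    [[0.0046,0.00016,0],4],
    [[0.0046,0.00016,0],4]
  ]
}}

```text
time_s: 8.8
tcp_pos: [0.6457, 0.1657, 0.0441]
ee_rot: [[0.064, -0.998, 0.002], [-0.998, -0.064, 0.002], [-0.001, -0.002, -1.0]]
wrist_force: [-1.0, 2.1, -0.4]
gripper_width: 0.004
gripper_force: 0.8
```

{"method": "apply_moves", "body": {
  "moves": [
    [[0.0046,0.00016,0],4],
    [[0.0046,0.00016,0],4],
    [[0.0046,0.00016,0],4],
    [[0.0046,0.00016,0],4],
    [[0.0046,0.00016,0],4]
  ]
}}

```text
time_s: 9.22
tcp_pos: [0.6434, 0.1426, 0.0442]
ee_rot: [[-0.281, -0.96, 0.002], [-0.96, 0.281, 0.001], [-0.002, -0.002, -1.0]]
wrist_force: [-0.4, -0.0, -0.5]
gripper_width: 0.005
gripper_force: 0.2
```

{"method": "apply_moves", "body": {
  "moves": [
    [[0.0046,0.00016,0],4],
    [[0.0046,0.00016,0],4],
    [[0.0046,0.00016,0],4],
    [[0.0046,0.00016,0],4],
    [[0.0046,0.00016,0],4]
  ]
}}

```text
time_s: 9.63
tcp_pos: [0.633, 0.1217, 0.0441]
ee_rot: [[-0.592, -0.806, 0.002], [-0.806, 0.592, 0.001], [-0.001, -0.001, -1.0]]
wrist_force: [0.1, -0.6, -0.8]
gripper_width: 0.01
gripper_force: 0.0
```

```bash
python3 st.py
python3 - <<'E'
from h import *
p=imaging.capture("side"); b=p["frame"][200:400,220:420]; cv2.imwrite("pics/d2.png",cv2.resize(b,(600,600),interpolation=cv2.INTER_CUBIC))
E
```

```text
9.6333 [0.633  0.1217 0.0441] yaw -126.3324184004769 joints [ 25.2369  33.3244  -8.6462   0.0142 -47.9345 -61.5789] F [ 0.0686 -0.6088 -0.8476] 0.01005949967392212
radius 0.06654535281456889 own angle -29.71177918632506
gap start tool-frame shift [ 0.0011  0.1325 -0.0001]
button tool-frame shift [ 0.1152 -0.0003 -0.0002]
```

View pics/d2.png

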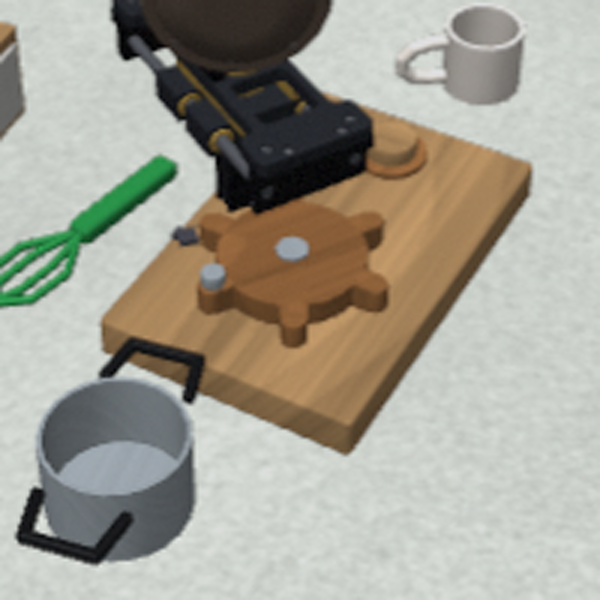

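The stud is at (212,275), exactly one click short, and the base hasn't moved. Now the last click.

{"method": "apply_moves", "body": {
  "moves": [
    [[0.0046,0.00016,0],4],
    [[0.0046,0.00016,0],4],
    [[0.0046,0.00016,0],4],
    [[0.0046,0.00016,0],4],
    [[0.0046,0.00016,0],4]
  ]
}}

```text
time_s: 10.1
tcp_pos: [0.6177, 0.1065, 0.0442]
ee_rot: [[-0.831, -0.556, 0.004], [-0.556, 0.831, 0.002], [-0.004, -0.001, -1.0]]
wrist_force: [1.4, 0.5, -0.8]
gripper_width: 0.003
gripper_force: 0.9
```

{"method": "apply_moves", "body": {
  "moves": [
    [[0.0046,0.00016,0],4],
    [[0.0046,0.00016,0],4],
    [[0.0046,0.00016,0],4],
    [[0.0046,0.00016,0],4],
    [[0.0046,0.00016,0],4]
  ]
}}

```text
time_s: 10.52
tcp_pos: [0.5961, 0.0968, 0.0441]
ee_rot: [[-0.971, -0.238, 0.003], [-0.238, 0.971, 0.001], [-0.003, 0.0, -1.0]]
wrist_force: [0.8, -0.1, -0.0]
gripper_width: 0.005
gripper_force: 0.3
```

{"method": "apply_moves", "body": {
  "moves": [
    [[0.0046,0.00016,0],4],
    [[0.0046,0.00016,0],4],
    [[0.0046,0.00016,0],4],
    [[0.0046,0.00016,0],4],
    [[0,0,0],0]
  ]
}}

```text
time_s: 10.93
tcp_pos: [0.5766, 0.0948, 0.0438]
ee_rot: [[-0.999, 0.037, 0.001], [0.037, 0.999, 0.0], [-0.001, 0.0, -1.0]]
wrist_force: [-1.0, -0.9, -0.5]
gripper_width: 0.009
gripper_force: 0.0
```

```bash
python3 st.py
python3 - <<'E'
from h import *
p=imaging.capture("side"); b=p["frame"][200:400,220:420]; cv2.imwrite("pics/e2.png",cv2.resize(b,(600,600),interpolation=cv2.INTER_CUBIC))
E
```

```text
10.9333 [0.5766 0.0948 0.0438] yaw 177.8825980207244 joints [  25.2084   28.706   -17.7597   -0.0068  -43.4996 -117.3208] F [-1.0399 -0.8926 -0.5499] 0.008804960163609168
radius 0.06572800939238109 own angle -86.12956141533402
gap start tool-frame shift [0.0548 0.1025 0.    ]
button tool-frame shift [ 0.0091 -0.0665 -0.    ]
```

View pics/e2.png

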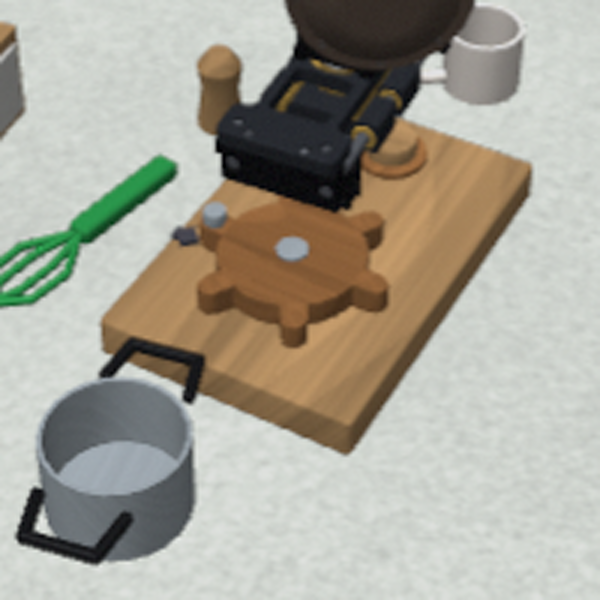

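The stud is now at (214,213), at the pointer. Next I lift straight up and move over the button.

{"method": "apply_moves", "body": {
  "moves": [
    [[0,0,-0.01],0],
    [[0,0,-0.015],0],
    [[0,0,-0.02],0],
    [[0.003,-0.022,0],0],
    [[0.003,-0.022,0],0]
  ]
}}

```text
time_s: 11.4
tcp_pos: [0.5712, 0.0518, 0.0907]
ee_rot: [[-0.999, 0.033, 0.005], [0.033, 0.999, 0.001], [-0.005, 0.002, -1.0]]
wrist_force: [-0.8, -0.5, -0.4]
gripper_width: 0.008
gripper_force: 0.0
```

{"method": "apply_moves", "body": {
  "moves": [
    [[0.003,-0.0225,0],0],
    [[0,0,0.012],0],
    [[0,0,0.01],0],
    [[0,0,0.006],0],
    [[0,0,0],0]
  ]
}}

```text
time_s: 11.82
tcp_pos: [0.5648, 0.0286, 0.0587]
ee_rot: [[-0.999, 0.036, -0.003], [0.036, 0.999, -0.001], [0.003, -0.001, -1.0]]
wrist_force: [0.2, -0.2, -0.0]
gripper_width: 0.007
gripper_force: 0.0
```

```bash
python3 st.py
```

```text
11.8167 [0.5648 0.0286 0.0587] yaw 177.914729519756 joints [  19.309    26.1797  -19.608    -0.0163  -44.3704 -111.3825] F [ 0.2095 -0.1933 -0.0207] 0.006552938926636906
radius 0.1326412067473694 own angle -90.15315395766672
gap start tool-frame shift [ 0.0454  0.1691 -0.    ]
button tool-frame shift [-0.0002  0.0001 -0.    ]
```

{"method": "apply_moves", "body": {
  "moves": [
    [[0,0,0.005],0],
    [[0,0,0.004],0],
    [[0,0,0.002],0],
    [[0,0,0.002],0],
    [[0,0,0],0]
  ]
}}

```text
time_s: 12.23
tcp_pos: [0.5655, 0.0289, 0.047]
ee_rot: [[-0.999, 0.037, -0.0], [0.037, 0.999, 0.0], [0.0, 0.0, -1.0]]
wrist_force: [-0.7, 0.7, 2.4]
gripper_width: 0.005
gripper_force: 1.1
```

{"method": "apply_moves", "body": {
  "moves": [
    [[0,0,0.001],0],
    [[0,0,0.001],0],
    [[0,0,0.001],0],
    [[0,0,0],0],
    [[0,0,0],0]
  ]
}}

```text
time_s: 12.65
tcp_pos: [0.5656, 0.0287, 0.0443]
ee_rot: [[-0.999, 0.037, 0.001], [0.037, 0.999, 0.0], [-0.001, 0.0, -1.0]]
wrist_force: [-1.5, 2.6, 3.8]
gripper_width: 0.007
gripper_force: 1.9
```

{"method": "apply_moves", "body": {
  "moves": [
    [[0,0,0.001],0],
    [[0,0,0.001],0],
    [[0,0,0.001],0],
    [[0,0,0],0],
    [[0,0,0],0]
  ]
}}

```text
time_s: 13.07
tcp_pos: [0.5657, 0.0287, 0.0423]
ee_rot: [[-0.999, 0.037, 0.001], [0.037, 0.999, -0.0], [-0.001, -0.0, -1.0]]
wrist_force: [-4.3, 3.0, 10.7]
gripper_width: 0.005
gripper_force: 5.4
```

The force jumped to about 11 N, so the button is at its stop. I'll release it and check.

{"method": "apply_moves", "body": {
  "moves": [
    [[0,0,-0.002],0],
    [[0,0,-0.004],0],
    [[0,0,-0.01],0],
    [[0,0,-0.03],0],
    [[0,0,-0.04],0]
  ]
}}

```text
time_s: 13.48
tcp_pos: [0.5629, 0.0274, 0.1248]
ee_rot: [[-0.999, 0.038, -0.009], [0.038, 0.999, -0.002], [0.008, -0.003, -1.0]]
wrist_force: [1.0, 0.5, 0.1]
gripper_width: 0.005
gripper_force: 0.0
```

{"method": "apply_moves", "body": {
  "moves": [
    [[0,0,-0.04],0],
    [[0.035,-0.02,-0.01],0],
    [[0.035,-0.02,0],0],
    [[0.035,-0.02,0],0],
    [[0,-0.035,0],0]
  ]
}}

```text
time_s: 13.9
tcp_pos: [0.4497, -0.0627, 0.1766]
ee_rot: [[-0.999, 0.035, -0.005], [0.035, 0.999, 0.001], [0.005, 0.001, -1.0]]
wrist_force: [0.3, 1.7, -0.2]
gripper_width: 0.001
gripper_force: 0.0
```

{"method": "apply_moves", "body": {
  "moves": [
    [[0,-0.04,0],0],
    [[0,-0.04,0],0],
    [[0,-0.04,0],0],
    [[0,-0.04,0],0],
    [[0,0,0],0]
  ]
}}

```text
time_s: 14.32
tcp_pos: [0.45, -0.228, 0.177]
ee_rot: [[-0.999, 0.044, -0.001], [0.044, 0.999, -0.001], [0.001, -0.001, -1.0]]
wrist_force: [0.7, 0.4, -0.5]
gripper_width: 0.002
gripper_force: 0.0
```

```bash
python3 look.py f; python3 -c "
import cv2
a=cv2.imread('pics/f_top.png')[180:340,140:420]
cv2.imwrite('pics/f1.png',cv2.resize(a,(800,457),interpolation=cv2.INTER_CUBIC))
b=cv2.imread('pics/f_side.png')[200:400,220:420]
cv2.imwrite('pics/f2.png',cv2.resize(b,(600,600),interpolation=cv2.INTER_CUBIC))"
```

```text
top [0.5191 0.0545 1.0063]
wheel_center 0.66 [248.896 271.008] [0.5739 0.163 ]
wheel_center 0.61 [322.368 214.992] [0.6869 0.0117]
stud 0.56 [249.408 240.576] [0.6348 0.1607]
pointer_tip 0.87 [248.32 241.2 ] [0.6372 0.1664]
start_button_top 0.65 [314.88  273.984] [0.5661 0.0292]
timer 0.92 [272.32  273.888] [0.5701 0.119 ]
timer 0.43 [323.008 212.88 ] [0.7011 0.0078]
pot 0.94 [175.168 255.984] [0.6116 0.3283]
cup 0.74 [378.88  285.216] [ 0.5418 -0.1094]
shaker 0.71 [321.984 211.92 ] [0.7033 0.01  ]
shaker 0.29 [380.096 283.584] [ 0.5452 -0.1121]
whisk 0.55 [254.528 197.616] [0.737  0.1568]
side [0.2699 0.8945 0.7959]
stud 0.96 [291.008 266.4  ] [0.6364 0.1479]
stud 0.49 [350.528 246.816] [0.5563 0.0518]
pointer_tip 0.57 [285.312 276.384] [0.6492 0.1471]
start_button_top 0.72 [283.968 277.2  ] [0.6435 0.1638]
start_button_top 0.54 [350.528 244.896] [0.5647 0.0279]
timer 0.69 [327.488 290.784] [0.5752 0.1186]
pot 0.61 [258.88  365.088] [0.6122 0.3293]
cup 0.87 [377.472 231.504] [ 0.5466 -0.0931]
shaker 0.82 [295.488 239.52 ] [0.6959 0.0017]
shaker 0.44 [352.    244.992] [ 0.5807 -0.0287]
whisk 0.97 [248.128 277.776] [0.7306 0.146 ]
whisk 0.62 [378.112 231.504] [ 0.5454 -0.0936]
15.3167 [ 0.451  -0.2224  0.177 ] [[-0.9993  0.0374 -0.0001]
 [ 0.0374  0.9993 -0.    ]
 [ 0.0001 -0.     -1.    ]] [ 0.7678 -0.4557 -0.6271] 0.005626655104146364
```

View pics/f1.png

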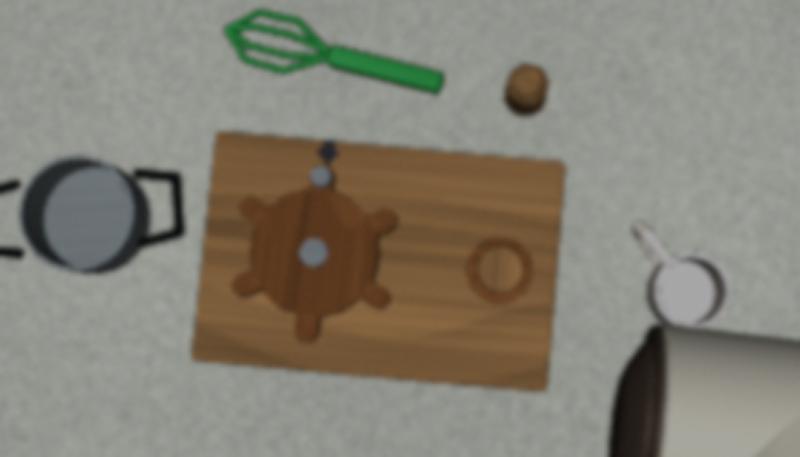

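View pics/f2.png

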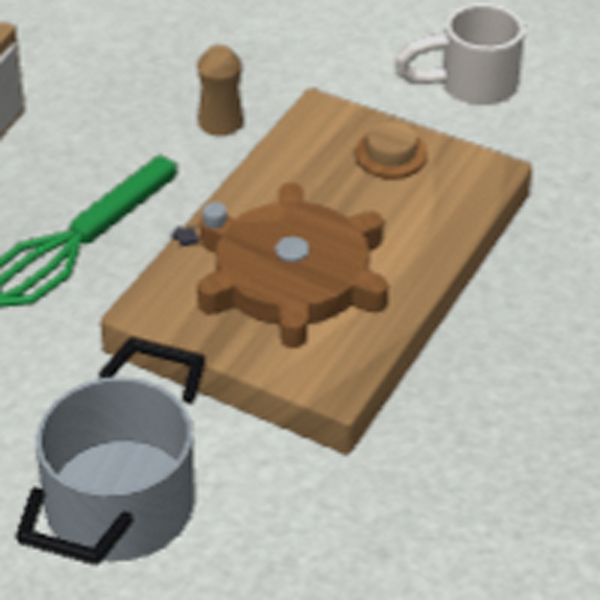

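Top view: the stud at (320,176) is at the pointer (328,152), the button is back up, and the base and the other toys haven't moved. Handing in.

```bash
python3 -c "
from station import r
print(r.finish_job())"
```

```text
the job is handed in; nothing more can be done
None
```

I turned the wheel four clicks clockwise so the stud rests at the pointer, then pressed the start button to its stop (about 11 N) and it came back up; in the final pictures the timer and other toys have not moved, and the job was handed in at about 15 s, with no verdict returned.

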